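# Restore the cellar fan and hold its air damper at the third click

### The job

Plug the square-footed relay fully home, upright, in the square socket of the fan's control block. Then swing the spring-return air-damper lever open exactly three clicks from its rest, never slipping on towards the fourth, and keep hold of its grip there: the program finishes while still holding it. Leave the other things on the bench where they are.

Things in the scene. Friction and masses are not known exactly. Their poses are not given: they have to be found in the camera images.
- relay_mid (a point): Loose relay, about 90 g: a black square body 30 x 30 mm, 42 mm tall, on a grey square foot 22 x 22 mm, 18 mm long (its lowest 4 mm narrower); 60 mm tall in all, standing on its foot at the start. This point is on its axis, 30 mm above the foot's underside (half-way up); z up, x and y square to its sides. Any quarter turn fits.
- socket (a point): Centre of the mouth of the square socket (24 x 24 mm, 22 mm deep, sides along this x and y, z up) in the top of the fixed grey control block, 100 (x) x 130 (y) x 32 mm tall. It lies 24 mm from the block's middle along -y; a round socket, not for this relay, is 57 mm away along +y. Fully home, the relay's shoulder rests on the block's top, its mid point 12 mm above this point.
- damper: Fixed air-damper base, a grey box 170 (x) x 140 (y) x 34 mm tall, reaching from 50 mm (-x) to 120 mm (+x) of its origin, which is on the table right under the lever's pivot; z up; the lever points roughly along its -x. A toothed quadrant and sprung pawl stand on top towards +x, up to 60 mm above the table.
- lever_pivot (a point): Point on the lever's upright turning axis, 80 mm above the table, level with the grip's point; its x and y axes are the damper base's. The return spring pulls back with about 6 to 8 N at the grip and overcomes the notches: let go, the lever runs back shut.
- lever_grip (a point): Point 80 mm above the table on the axis of the lever's black round upright grip, 18 mm in diameter, at the end of a steel arm (14 mm wide), 115 mm from the pivot axis. The grip spans 44 to 100 mm above the table, the arm 44 to 54 mm. At rest (joint 0) the arm points 0.3 rad off the base's -x, on the base's +y side.
- lever (a joint): Damper lever's angle, rad: 0 at rest (shut stop), growing as it opens, anticlockwise from above (grip moves to the base's -y), stop at 1.0. It clicks into a notch every 0.2 rad (23 mm at the grip), at 0.2, 0.4, 0.6, 0.8, with crests half-way between. The push at the grip rises some 2 N on leaving a notch and drops over the crest.
- jam_jar_mid (a point): Bystander: jam jar 72 mm in diameter, 100 mm tall, standing; point half-way up. Leave it.
- round_plug_mid (a point): Bystander: black round plug 32 mm in diameter, 54 mm tall, on a thinner round foot; point half-way up. Leave it.
- jar_lid: Bystander: loose metal jar lid 72 mm in diameter, 12 mm high, lying flat; origin under its centre. Leave it.
- screwdriver: Bystander: screwdriver lying on the table. Leave it.
- apple1: Bystander: apple 74 mm wide, 62 mm tall; origin under it. Leave it.
- apple2: Bystander: apple 74 mm wide, 62 mm tall; origin under it. Leave it.

How it is judged:
By the outcome, as a careful person would: the job done as asked, in the order asked, and still so for the second after the job is handed in, while the arm keeps its last pose, push and grip.
It also fails if it takes over 56 s, if anything falls off the work surface, if the arm or the gripper's body presses on something with over 40 N, if the wrist force passes 120 N, or if a joint passes its speed limit or range.

### The arm

A 7-joint arm with a two-finger parallel gripper is mounted at the origin on the work surface. World frame = base frame: x ahead of the robot, y to its left, z up, the work surface at z = 0. Lengths are in m, angles in rad, forces in N, time in s.
With the tool pointing down it reaches from about 0.4 to 0.875 m from the base axis. Payload 19.3 kg.
Tool frame: the origin (TCP) lies between the finger pads; the fingertips stand 17 mm ahead of it and the grasp point (between the pads) lies 2 mm behind it; z points along the fingers, x is the direction in which the jaws open and shut, and the axes are right-handed (so a half turn about z gives the same grasp; the last joint's range is limited). The gripper opens to 85 mm and grips with 20 to 120 N. Pads are 22 mm wide; open, the fingers measure 114 mm over their backs; the gripper's body (76 mm by 85 mm) begins 54 mm behind the grasp point. The pads swing forward as they close: fully open they stand 13 mm farther back than shut.
Start: joints at [-0.07, 0.521, -0.036, 1.599, 0.021, 1.021, -0.113], TCP at [0.625, -0, 0.248] pointing down, gripper open.
Joint ranges: [-2.91, 2.91], [-0.3, 2.13], [-1.5, 1.42], [0.17, 2.43], [-1.26, 4.41], [0.16, 1.93], [-2.52, 2.52]. Speed limits (rad/s): [1.89, 1.89, 2.39, 2.39, 3.01, 3.01, 3.01].

### API

Orientations are given as [roll, pitch, yaw] about the fixed x, y, z axes, in that order (R = Rz(yaw) Ry(pitch) Rx(roll)).
In Python, from workcell import bot gives the robot as it stands. The module is installed in compiled form; this text tells all that it offers.
- The arm moves only by the tool arm_command, never from a script. Its argument "targets" is a list of rows, each a list of 6 numbers: the shift along the tool's x, y, z in mm, then the turn, a rotation vector about the tool's x, y, z in degrees. In form: [[x, y, z, wx, wy, wz], ...]. A call has 1 to 8 rows; each row shifts and turns the pose as measured when the row begins, along the tool's axes as they then stand; what a row does not reach is not made up. A row lasts 1/10 s, in which the tool goes at most 50 mm and 8.59 degrees, less where a joint would pass 70% of its speed; a pose out of reach is approached as far as the arm can. A call is refused whole if a number of a shift passes 50 or a number of a turn 8.59, either way. A call with a gripper value outside its range is refused whole. "grip" is the opening in per cent of the stroke, from 0 (shut) to 100 (fully open), set as the call begins (left out, the last holds). The fingers move at their own pace and stop on an object; "grip_force" is the grip in N (left out, the last holds). Time passes only in rows, so rows that do not move let the fingers close. It gives the time, the measured TCP pose, the force and the opening at its end, in the units of the state.
- bot.observe(): the state, without advancing time (a new reading comes with each control period).
- bot.grab_frame(name): name is "scene" or "side" or "wrist"; returns a dict with "color" (400x640x3 uint8, red, green, blue), "depth" (400x640 float32, m along the optical axis (not along the pixel's ray), 0 where there is no reading), "fov_y" (degrees; the focal length in pixels is half the picture's height over the tangent of half this angle, whatever the lens; pixels are square), "cx", "cy" (the principal point, pixels), "R" (3x3) and "t" (3): a world point X has camera coordinates R X + t; the wrist camera has in their place "hand_eye" (4x4, takes a point from camera to tool coordinates, whose origin is the TCP and whose axes are the tool frame's). Camera axes: x right, y down, z forward; pixel columns grow to the right and rows downward; lengths in m; the calibration is good to about 2 mm. A picture is of the moment at which its call begins: read the wrist's pose just before it.
- bot.job_done(): hands the job in, once; it reports no verdict.
The state is a dict: "clock": time; "qpos": joint angles; "qd": joint speeds; "joint_efforts": joint torques, N m; "position": TCP position; "tool_rot": TCP orientation; "force": force on the tool from outside, world axes, zero at the start; "moment": the same for the moment, N m; "grip_width": finger opening in m.
Only numpy, scipy, OpenCV 4.12 (cv2) and the standard library are available. Lean on these libraries where they do the work, as an engineer would, in place of code of your own. Each camera call takes 0.05 s, during which the arm holds its last target. There are 200 camera calls.

## Working session

There is one attempt and no reset: what is moved stays moved. The work goes in short steps, Python scripts to look and compute and a tool call to move; the robot and the scene stay as the last step left them, time stands still between calls to the robot, and variables do not carry over. Pictures are saved under pics/ and viewed, about 8 in all and at most 12, crops included, and the job is handed in when it is done.

Besides the shell and the picture viewer there is one more tool, called after ">>>" as name(argument=value, ...), one argument or row to a line, values as JSON. arm_command: Moves the arm, as the interface text tells. Its arguments: {"type":"object","properties":{"targets":{"type":"array"},"grip":{"type":"number"},"grip_force":{"type":"number"}},"required":["targets"]}

```bash
mkdir -p pics; cat > h.py <<'E'
import numpy as np, cv2
from scipy.spatial.transform import Rotation as Ro
from workcell import bot
def grab(n):
    s=bot.observe(); f=bot.grab_frame(n)
    if 'R' in f: R=np.array(f['R']);t=np.array(f['t']); f['Rc']=R.T; f['o']=-R.T@t
    else:
        H=np.array(f['hand_eye']); T=Ro.from_euler('xyz',s['tool_rot']).as_matrix()
        f['Rc']=T@H[:3,:3]; f['o']=T@H[:3,3]+np.array(s['position'])
    f['f']=200/np.tan(np.radians(f['fov_y'])/2)
    return f
def dirs(f,uv):
    uv=np.atleast_2d(np.array(uv,float))
    d=np.c_[(uv[:,0]-f['cx'])/f['f'],(uv[:,1]-f['cy'])/f['f'],np.ones(len(uv))]
    return d@f['Rc'].T
def onz(f,uv,z):
    d=dirs(f,uv); return f['o']+d*((z-f['o'][2])/d[:,2])[:,None]
def cloud(f):
    v,u=np.mgrid[:400,:640]; d=dirs(f,np.c_[u.ravel(),v.ravel()])
    return (f['o']+d*f['depth'].ravel()[:,None]).reshape(400,640,3)
def save(f,n): cv2.imwrite('pics/'+n,f['color'][:,:,::-1])
def proj(f,P):
    c=(np.atleast_2d(P)-f['o'])@f['Rc']; return c[:,:2]/c[:,2:]*f['f']+[f['cx'],f['cy']]
E
python3 - <<'E'
from h import *
import pickle
fs={}
for n in ['scene','side','wrist']:
    f=grab(n);fs[n]=f;print(n,f['o'].round(3),f['f'],np.array(f['Rc'])[:,2].round(2))
pickle.dump(fs,open('f0.pkl','wb'))
a=np.vstack([fs['scene']['color'],fs['side']['color']])[:,:,::-1]
cv2.imwrite('pics/a.png',fs['scene']['color'][:,:,::-1]);cv2.imwrite('pics/b.png',fs['side']['color'][:,:,::-1])
print(bot.observe())
E
```

```text
scene [ 1.059 -0.732  0.768] 428.7347092564279 [-0.46  0.64 -0.61]
side [ 0.102 -0.77   0.975] 453.2966127939872 [ 0.35  0.61 -0.72]
wrist [0.624 0.071 0.373] 318.16858268422004 [-0.   -0.28 -0.96]
{'clock': 0.15, 'qpos': array([-0.07022106,  0.52188672, -0.03634786,  1.59987182,  0.02118936,
        1.02110074, -0.11280212]), 'qd': array([ 0.0012183 , -0.00227111, -0.00075858, -0.00028231, -0.00079998,
        0.00206929, -0.00086164]), 'joint_efforts': array([ 4.00798544e-04, -9.27376485e+01,  1.98035471e+00, -3.70049715e+01,
        1.79930578e-02,  6.46477114e-03, -1.41420460e-05]), 'position': array([ 6.24758890e-01, -1.13608945e-06,  2.47853587e-01]), 'tool_rot': array([3.14155250e+00, 8.81449390e-04, 1.86737289e-05]), 'force': array([-0.06429069, -0.09542486, -0.29114267]), 'moment': array([0.00014059, 0.01032333, 0.01113711]), 'grip_width': 0.08519358876699169}
```

View pics/a.png

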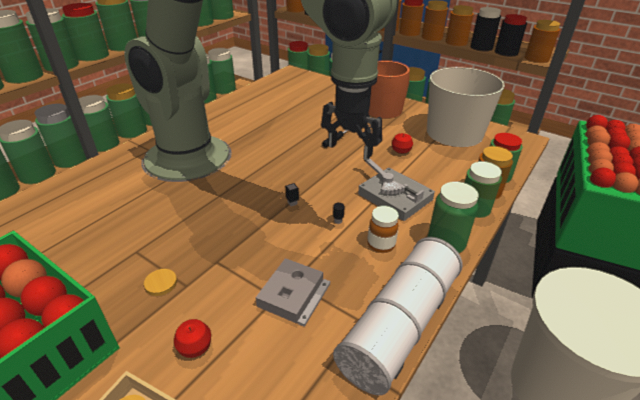

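View pics/b.png

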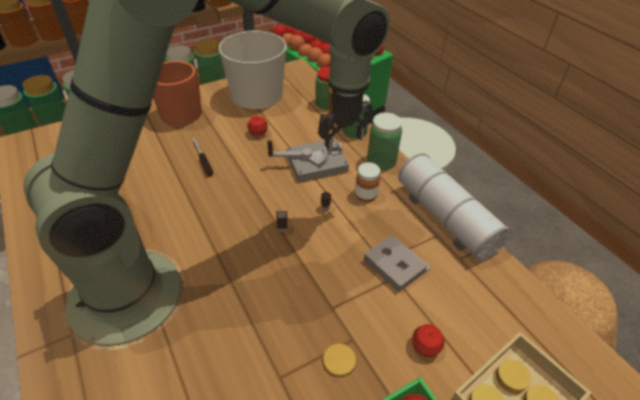

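The scene view shows the square relay at (292,193), round plug (338,212), control block (293,290), and damper (395,193) with its grip near (367,155). In the side view they are at (282,219), (325,201), (396,262) and (318,158), grip (270,149).

```bash
python3 - <<'E'
from h import *
import pickle
fs=pickle.load(open('f0.pkl','rb'))
for n in ['scene','side']:
    f=fs[n];C=cloud(f);z=C[:,:,2];col=f['color'].astype(int)
    mx=col.max(2);sat=mx-col.min(2)
    pts={'scene':dict(relay=(292,193),plug=(338,212),blk=(293,290),damp=(395,193),grip=(369,155)),'side':dict(relay=(282,219),plug=(325,201),blk=(396,262),damp=(318,158),grip=(270,149))}[n]
    for k,(u,v) in pts.items():
        w=8 if k in('relay','plug','grip') else 45
        sl=np.s_[max(v-w-4,0):v+w+4,u-w:u+w]
        if k in('relay','plug','grip'): m=(mx[sl]<60)&(f['depth'][sl]>0)
        else: m=(sat[sl]<25)&(abs(z[sl]-(.032 if k=='blk' else .034))<.006)&(mx[sl]>70)
        P=C[sl][m]
        # uv of mask
        vv,uu=np.nonzero(m)
        if len(P)<4: print(n,k,'none');continue
        print(n,k,len(P),'med',np.median(P,0).round(3),'zr',np.percentile(P[:,2],[2,98]).round(3),'uv',uu.min()+sl[1].start,uu.max()+sl[1].start,vv.min()+sl[0].start,vv.max()+sl[0].start)
        if k in('blk','damp'):
            r=cv2.minAreaRect((P[:,:2]*1000).astype(np.float32));print('   rect',r, 'box',cv2.boxPoints(r).round(0).tolist())
a=cv2.resize(fs['scene']['color'][130:330,240:450],None,fx=2.8,fy=2.8,interpolation=cv2.INTER_CUBIC)
cv2.imwrite('pics/c.png',a[:,:,::-1])
E
```

```text
scene relay 162 med [ 0.451 -0.002  0.041] zr [0.021 0.061] uv 286 298 186 202
scene plug 157 med [0.595 0.013 0.046] zr [0.02  0.056] uv 333 343 203 219
scene blk 1765 med [ 0.644 -0.254  0.032] zr [0.027 0.034] uv 256 322 259 315
   rect ((642.1882934570312, -251.55209350585938), (99.18777465820312, 132.2386932373047), 9.955731391906738) box [[582.0, -195.0], [605.0, -325.0], [702.0, -308.0], [680.0, -178.0]]
scene damp 1221 med [0.685 0.184 0.034] zr [0.03  0.039] uv 359 433 168 241
   rect ((699.666015625, 161.30772399902344), (209.50367736816406, 324.9033203125), 37.403385162353516) box [[518.0, 227.0], [715.0, -31.0], [882.0, 96.0], [684.0, 354.0]]
scene grip 85 med [ 0.68  -0.007  0.277] zr [0.254 0.298] uv 365 376 143 160
side relay 96 med [ 0.436 -0.006  0.042] zr [0.022 0.06 ] uv 277 286 218 228
side plug 88 med [0.584 0.01  0.048] zr [0.022 0.056] uv 322 329 193 206
side blk 346 med [ 0.637 -0.223  0.031] zr [0.026 0.036] uv 366 440 213 286
   rect ((715.8822021484375, -242.63711547851562), (251.40667724609375, 126.7528076171875), 9.886090278625488) box [[581.0, -202.0], [603.0, -327.0], [851.0, -283.0], [829.0, -159.0]]
side damp 900 med [0.654 0.18  0.033] zr [0.029 0.038] uv 288 347 141 175
   rect ((664.3374633789062, 204.0327606201172), (138.3689422607422, 168.8717803955078), 79.45529174804688) box [[569.0, 151.0], [735.0, 121.0], [760.0, 257.0], [594.0, 288.0]]
side grip 33 med [0.526 0.26  0.076] zr [0.055 0.1  ] uv 269 271 142 154
```

View pics/c.png

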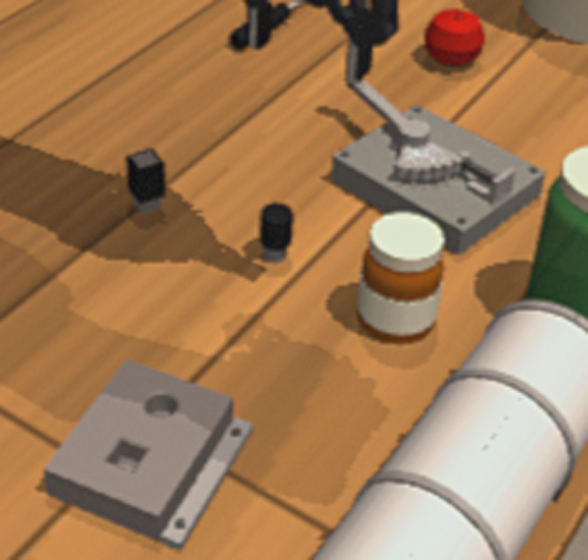

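The crop confirms the layout: the square socket is at the block's near (−y) end, so the block's yaw is about +10°. The damper's yaw is about −10°, with its quadrant on the +x side. The grip measured at (.526,.26), and the base rectangle predicts (.528,.263), so they agree. Next I go above the relay.

>>> arm_command(
  targets=[
    [-36,-1.5,18,0,0,0],
    [-36,-1.5,18,0,0,0],
    [-36,-1.5,18,0,0,0],
    [-36,-1.5,18,0,0,0],
    [-36,-1.5,18,0,0,0],
    [0,0,0,0,0,0],
  ],
)

```text
clock: 0.75
position: [0.4369, 0.0073, 0.1537]
tool_rot: [3.141, 0.002, -0.0]
force: [-0.6, -0.2, -0.1]
grip_width: 0.0853
```

```bash
python3 - <<'E'
from h import *
s=bot.observe();print(s['clock'],s['position'].round(4),s['tool_rot'].round(3),s['force'].round(2))
f=grab('wrist');save(f,'w1.png');C=cloud(f)
mx=f['color'].max(2)
m=(abs(C[:,:,2]-.06)<.006)&(np.hypot(C[:,:,0]-.444,C[:,:,1]-.008)<.045)&(f['depth']>0)
print(m.sum());P=C[m];print(np.median(P,0))
if m.sum()>10:
    r=cv2.minAreaRect((P[:,:2]*1000).astype(np.float32));print(r)
    vv,uu=np.nonzero(m);q=onz(f,np.c_[uu,vv],.06);print(cv2.minAreaRect((q[:,:2]*1000).astype(np.float32)))
E
```

```text
0.75 [0.4369 0.0073 0.1537] [ 3.141e+00  2.000e-03 -0.000e+00] [-0.63 -0.17 -0.09]
1680
[0.43967713 0.00933237 0.06016829]
((440.13751220703125, 8.120889663696289), (30.053768157958984, 30.371610641479492), 63.72007369995117)
((439.9728088378906, 8.954144477844238), (30.809307098388672, 30.159090042114258), 64.18343353271484)
```

View pics/w1.png

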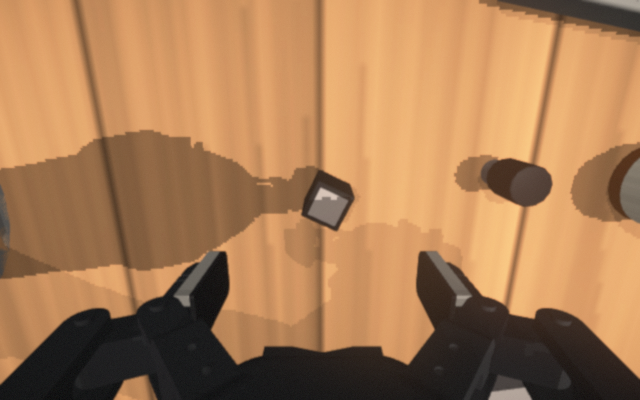

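The relay's top is 30 x 30 mm at z=.060, as expected. Its centre is (.440,.009) and its yaw −26°. I turn and descend part way, then check.

>>> arm_command(
  targets=[
    [3,-1.5,0,0,0,6.5],
    [0,0,0,0,0,6.5],
    [0,0,10,0,0,6.5],
    [0,0,20,0,0,6.5],
    [0,0,20,0,0,0],
    [0,0,0,0,0,0],
  ],
)

```text
clock: 1.4
position: [0.4504, 0.0096, 0.1059]
tool_rot: [-3.136, -0.009, -0.473]
force: [-1.0, -0.0, 0.4]
grip_width: 0.0854
```

```bash
cat >> h.py <<'E'
def rel(X,yaw):
    s=bot.observe();T=Ro.from_euler('xyz',s['tool_rot']).as_matrix();D=Ro.from_euler('xyz',[np.pi,0,np.radians(yaw)]).as_matrix()
    print('clk',round(s['clock'],2),'pos',(s['position']*1000).round(1),'rot',np.degrees(s['tool_rot']).round(2),'F',s['force'].round(1),'w',round(s['grip_width']*1000,1),'q7',s['qpos'][6].round(2))
    print(' shift mm',(T.T@(np.array(X)-s['position'])*1000).round(1),'turn',np.degrees(Ro.from_matrix(T.T@D).as_rotvec()).round(2))
E
python3 - <<'E'
from h import *
rel([.440,.0087,.042],-26)
f=grab('wrist');C=cloud(f)
m=(abs(C[:,:,2]-.06)<.005)&(np.hypot(C[:,:,0]-.44,C[:,:,1]-.0087)<.03)&(f['depth']>0)
vv,uu=np.nonzero(m);q=onz(f,np.c_[uu,vv],.06);print(m.sum(),cv2.minAreaRect((q[:,:2]*1000).astype(np.float32)))
E
```

```text
clk 1.4 pos [450.4   9.6 105.9] rot [-179.68   -0.49  -27.09] F [-1.  -0.   0.4] w 85.4 q7 -0.57
 shift mm [-9.4  5.9 63.8] turn [-0.31 -0.49 -1.09]
2498 ((440.601318359375, 8.974682807922363), (30.910404205322266, 29.829036712646484), 62.794921875)
```

>>> arm_command(
  targets=[
    [-9,6,0,-0.3,-0.5,0],
    [0,0,0,0,0,0],
    [0,0,15,0,0,0],
    [0,0,15,0,0,0],
    [0,0,0,0,0,0],
  ],
)

```text
clock: 1.95
position: [0.4419, 0.0083, 0.0803]
tool_rot: [-3.137, -0.005, -0.472]
force: [-0.6, -0.3, -0.3]
grip_width: 0.0852
```

```bash
python3 -c "
from h import *
rel([.4405,.0088,.042],-27)"
```

```text
clk 1.95 pos [441.9   8.3  80.3] rot [-179.74   -0.28  -27.04] F [-0.6 -0.3 -0.3] w 85.2 q7 -0.57
 shift mm [-1.7  0.4 38.3] turn [-0.26 -0.28 -0.04]
```

>>> arm_command(
  targets=[
    [-1.5,0,13,-0.3,-0.3,0],
    [0,0,13,0,0,0],
    [0,0,13,0,0,0],
    [0,0,0,0,0,0],
  ],
)

```text
clock: 2.35
position: [0.4421, 0.0093, 0.0421]
tool_rot: [-3.14, -0.002, -0.472]
force: [-0.5, -0.2, -0.1]
grip_width: 0.0851
```

```bash
python3 -c "
from h import *
rel([.4405,.0088,.042],-27)"
```

```text
clk 2.35 pos [442.1   9.3  42.1] rot [-1.7993e+02 -1.2000e-01 -2.7020e+01] F [-0.5 -0.2 -0.1] w 85.1 q7 -0.57
 shift mm [-1.2  1.2  0. ] turn [-0.07 -0.12 -0.02]
```

>>> arm_command(
  targets=[
    [-1,1,0,0,0,0],
    [0,0,0,0,0,0],
    [0,0,0,0,0,0],
    [0,0,0,0,0,0],
    [0,0,0,0,0,0],
    [0,0,0,0,0,0],
    [0,0,0,0,0,0],
    [0,0,0,0,0,0],
  ],
  grip=0,
  grip_force=35,
)

```text
clock: 3.15
position: [0.4417, 0.0089, 0.0444]
tool_rot: [-3.139, -0.004, -0.472]
force: [-0.2, -0.5, -0.9]
grip_width: 0.0295
```

```bash
python3 -c "
from h import *
rel([.4405,.0088,.13],-27)"
```

```text
clk 3.15 pos [441.7   8.9  44.4] rot [-179.85   -0.24  -27.02] F [-0.2 -0.5 -0.9] w 29.5 q7 -0.56
 shift mm [ -0.6   0.4 -85.6] turn [-0.15 -0.24 -0.02]
```

>>> arm_command(
  targets=[
    [0,0,-30,0,0,0],
    [0,0,-40,0,0,0],
    [20,10,-25,0,0,0],
    [39,20,0,0,0,0],
    [39,20,0,0,0,0],
    [39,20,0,0,0,0],
    [20,10,0,0,0,0],
    [0,0,0,0,0,0],
  ],
)

```text
clock: 3.95
position: [0.5479, -0.1388, 0.1437]
tool_rot: [-3.14, -0.004, -0.468]
force: [-0.7, -0.5, -1.2]
grip_width: 0.0293
```

```bash
python3 -c "
from h import *
rel([.646,-.275,.15],-27)"
```

```text
clk 3.95 pos [ 547.9 -138.8  143.7] rot [-179.93   -0.23  -26.79] F [-0.7 -0.5 -1.2] w 29.3 q7 -0.27
 shift mm [149.   77.4  -5.8] turn [-0.07 -0.23  0.21]
```

>>> arm_command(
  targets=[
    [40,20,0,0,0,0],
    [40,20,0,0,0,0],
    [40,22,0,0,0,-5],
    [15,8,0,0,0,-8],
    [0,0,0,0,0,-8],
    [0,0,0,0,0,-8],
    [0,0,0,0,0,-8],
    [0,0,0,0,0,0],
  ],
)

```text
clock: 4.75
position: [0.6382, -0.261, 0.1403]
tool_rot: [-3.138, 0.002, 0.205]
force: [0.5, 0.4, -0.8]
grip_width: 0.0294
```

```bash
python3 - <<'E'
from h import *
import pickle
rel([.646,-.275,.15],10)
f=grab('wrist');save(f,'w2.png');pickle.dump(f,open('w2.pkl','wb'));C=cloud(f)
m=(abs(C[:,:,2]-.032)<.005)&(f['depth']>0)
P=C[m];print(m.sum(),cv2.minAreaRect((P[:,:2]*1000).astype(np.float32)))
E
```

```text
clk 4.75 pos [ 638.2 -261.   140.3] rot [-1.7979e+02  1.3000e-01  1.1760e+01] F [ 0.5  0.4 -0.8] w 29.4 q7 0.44
 shift mm [ 4.7 15.3 -9.7] turn [-0.21  0.13  1.76]
17538 ((701.5877685546875, -280.8297424316406), (342.2313232421875, 230.37265014648438), 16.29692840576172)
```

View pics/w2.png

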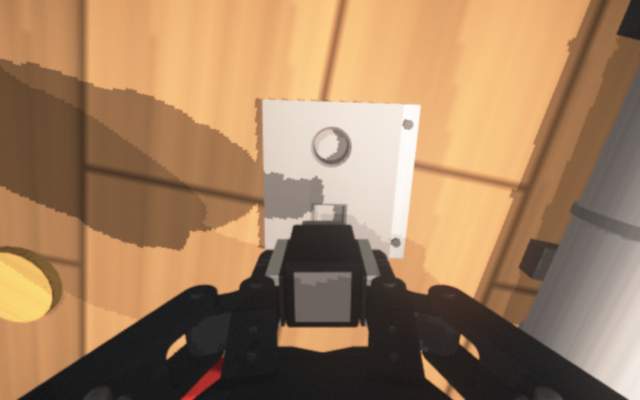

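The image shows the held relay at (322,290), upright between the pads, hiding most of the square socket. The socket's far edge is at (313–347,205) and the round hole is at (331,147). I shift −y for a clear look.

>>> arm_command(
  targets=[
    [5,25,0,0,0,1.5],
    [0,25,0,0,0,0],
    [0,20,0,0,0,0],
    [0,0,0,0,0,0],
  ],
)

```text
clock: 5.2
position: [0.6562, -0.3276, 0.1398]
tool_rot: [-3.136, 0.004, 0.157]
force: [-1.3, -0.2, -1.1]
grip_width: 0.0296
```

```bash
python3 - <<'E'
from h import *
import pickle
rel([.646,-.275,.15],10)
f=grab('wrist');pickle.dump(f,open('w3.pkl','wb'));C=cloud(f)
uv=proj(f,[[.646,-.275,.032]])[0].astype(int);print('pred',uv)
u,v=uv;x0,y0=u-90,max(v-90,0)
a=cv2.resize(f['color'][y0:v+90,x0:u+90],None,fx=3,fy=3,interpolation=cv2.INTER_CUBIC);print('off',x0,y0)
cv2.imwrite('pics/w3.png',a[:,:,::-1])
E
```

```text
clk 5.2 pos [ 656.2 -327.6  139.8] rot [-179.71    0.2     9.02] F [-1.3 -0.2 -1.1] w 29.6 q7 0.49
 shift mm [ -1.9 -53.6  -9.9] turn [-0.29  0.2  -0.98]
pred [321 131]
off 231 41
```

View pics/w3.png

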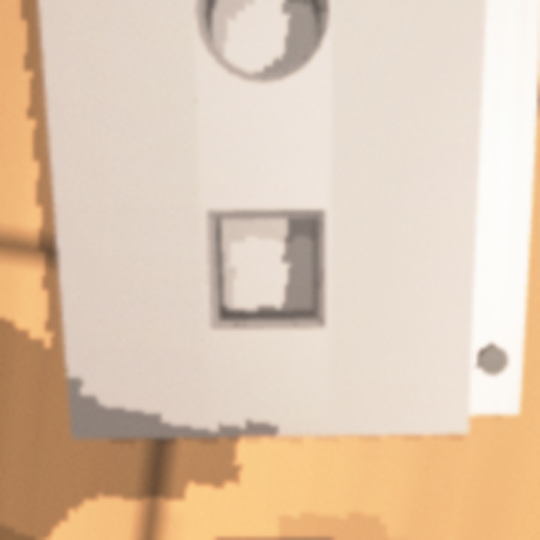

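```bash
python3 - <<'E'
from h import *
import pickle
f=pickle.load(open('w3.pkl','rb'))
c=np.array([[208,210],[325,210],[325,327],[211,327]])/3+[231,41]-.3
q=onz(f,c,.032);print((q*1000).round(1).tolist());ctr=q.mean(0);print('socket',ctr.round(4))
e=[np.degrees(np.arctan2(*(q[1]-q[0])[1::-1])),np.degrees(np.arctan2(*(q[2]-q[3])[1::-1]))];print('yaw',e,[np.linalg.norm(q[i]-q[i-1]).round(4) for i in range(4)])
# block edges left from crop: (42,80)->(68,380); right (482,80)->(470,380); bottom (72,437)->(468,433)
b=np.array([[42,80],[68,380],[484,80],[470,380],[72,437],[468,433]])/3+[231,41]-.3
B=onz(f,b,.032);
for i in (0,2,4): d=B[i+1]-B[i];print('edge',np.degrees(np.arctan2(d[1],d[0])).round(2))
# relay top by depth
C=cloud(f);z=C[:,:,2];s=bot.observe();T=Ro.from_euler('xyz',s['tool_rot']).as_matrix()
Pt=(C-s['position'])@T
sub=Pt[200:400,240:400]; m=(abs(sub[:,:,0])<.02)&(abs(sub[:,:,1])<.03)&(sub[:,:,2]<.0)&(sub[:,:,2]>-.035)
zz=sub[m][:,2];h,eg=np.histogram(zz,20);print(h,eg.round(4))
zt=eg[h.argmax()]; k=m&(abs(sub[:,:,2]-zt)<.0025);Q=sub[k];print('relay top tool',np.median(Q,0).round(4),cv2.minAreaRect((Q[:,:2]*1000).astype(np.float32)))
rel([ctr[0],ctr[1],.14],10)
a=f['color'][200:400,220:420];cv2.imwrite('pics/w3b.png',cv2.resize(a,None,fx=3,fy=3)[:,:,::-1])
E
```

```text
[[629.1, -263.1, 32.0], [656.3, -258.7, 32.0], [661.0, -285.8, 32.0], [633.6, -290.2, 32.0]]
socket [ 0.645  -0.2744  0.032 ]
yaw [np.float64(9.061311350107095), np.float64(9.087192160707648)] [np.float64(0.0275), np.float64(0.0276), np.float64(0.0275), np.float64(0.0278)]
edge -79.44
edge -80.37
edge 9.71
[  74   73   69  117  106  102   77  301  453  268 3728 1330  221  189
  193  170  199  161  160  151] [-0.0349 -0.0332 -0.0314 -0.0297 -0.028  -0.0262 -0.0245 -0.0227 -0.021
 -0.0192 -0.0175 -0.0157 -0.014  -0.0122 -0.0105 -0.0087 -0.007  -0.0053
 -0.0035 -0.0018 -0.    ]
relay top tool [-0.001   0.0011 -0.0163] ((0.08800697326660156, 2.6916866302490234), (30.63982582092285, 39.95949935913086), 89.5420913696289)
clk 5.25 pos [ 656.4 -325.8  139.7] rot [-179.65    0.2     9.1 ] F [-0.5  1.1 -0.9] w 29.5 q7 0.49
 shift mm [ -3.1 -52.5   0.1] turn [-0.35  0.19 -0.9 ]
```

View pics/w3b.png

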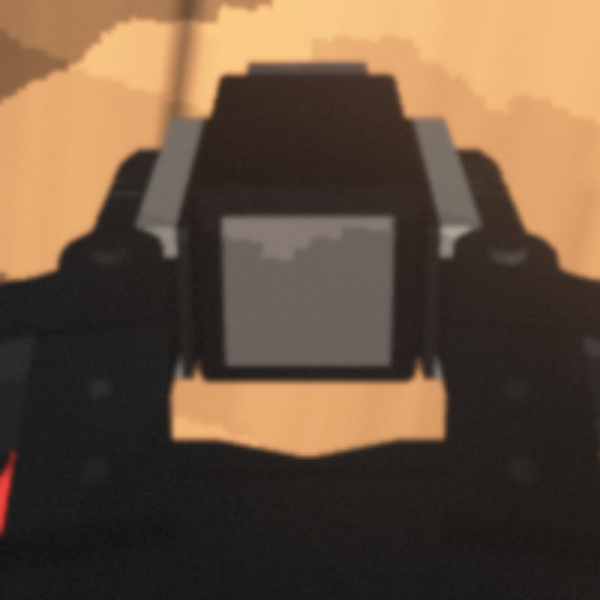

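The crop shows the relay held straight. Its grey top panel spans (221–393, 215–367), and the foot shows at the top, so it is upright and square to the pads.

```bash
python3 - <<'E'
from h import *
import pickle
f=pickle.load(open('w3.pkl','rb'));H=np.array(f['hand_eye'])
c=np.array([[221,215],[393,215],[393,367],[224,367],[193,190],[415,190],[415,380],[203,380]])/3+[220,200]
d=np.c_[(c[:,0]-f['cx'])/f['f'],(c[:,1]-f['cy'])/f['f'],np.ones(8)]@H[:3,:3].T
for z in(-.0155,-.0163):
    q=H[:3,3]+d*((z-H[2,3])/d[:,2])[:,None];print((q[:4].mean(0)*1000).round(2),(q[4:].mean(0)*1000).round(2),(q*1000).round(1)[:,:2].tolist())
E
```

```text
[ -0.35   2.12 -15.5 ] [ -0.51   1.38 -15.5 ] [[-11.5, -9.4], [10.6, -9.4], [11.2, 13.6], [-11.7, 13.6], [-15.0, -12.9], [13.3, -12.9], [14.2, 15.7], [-14.6, 15.7]]
[ -0.35   1.59 -16.3 ] [ -0.51   0.85 -16.3 ] [[-11.4, -9.8], [10.5, -9.8], [11.1, 13.0], [-11.6, 13.0], [-14.9, -13.3], [13.2, -13.4], [14.1, 15.0], [-14.5, 15.1]]
```

>>> arm_command(
  targets=[
    [-3,-25,0,-0.3,0.2,-0.4],
    [0,-27,0,0,0,0],
    [0,0,10,0,0,0],
    [0,0,15,0,0,0],
    [0,0,0,0,0,0],
  ],
)

```text
clock: 5.75
position: [0.6444, -0.2686, 0.1131]
tool_rot: [-3.139, 0.0, 0.157]
force: [-0.5, 0.8, -1.0]
grip_width: 0.0294
```

```bash
python3 -c "
from h import *
rel([.645,-.2744,.058],9.5)"
```

```text
clk 5.75 pos [ 644.4 -268.6  113.1] rot [-1.7985e+02  2.0000e-02  8.9700e+00] F [-0.5  0.8 -1. ] w 29.4 q7 0.41
 shift mm [-0.3  6.  55.1] turn [-0.15  0.01 -0.53]
```

>>> arm_command(
  targets=[
    [0,4.6,0,-0.2,0,-0.5],
    [0,0,0,0,0,0],
    [0,0,15,0,0,0],
    [0,0,15,0,0,0],
    [0,0,0,0,0,0],
  ],
)

```text
clock: 6.25
position: [0.6449, -0.2754, 0.0802]
tool_rot: [3.14, 0.001, 0.162]
force: [-0.6, 0.2, -1.0]
grip_width: 0.0298
```

```bash
python3 -c "
from h import *
rel([.645,-.2744,.058],9.5)
rel([.645+.0004-.0002,-.2744+.0014,.058],9.5)"
```

```text
clk 6.25 pos [ 644.9 -275.4   80.2] rot [1.799e+02 4.000e-02 9.300e+00] F [-0.6  0.2 -1. ] w 29.8 q7 0.41
 shift mm [ 0.3 -1.1 22.2] turn [ 0.1   0.04 -0.2 ]
clk 6.25 pos [ 644.9 -275.4   80.2] rot [1.799e+02 4.000e-02 9.300e+00] F [-0.6  0.2 -1. ] w 29.8 q7 0.41
 shift mm [ 0.7 -2.4 22.2] turn [ 0.1   0.04 -0.2 ]
```

>>> arm_command(
  targets=[
    [0.5,-2.4,0,0,0,0],
    [0,0,0,0,0,0],
    [0,0,3,0,0,0],
    [0,0,3,0,0,0],
    [0,0,0,0,0,0],
  ],
)

```text
clock: 6.75
position: [0.6452, -0.2728, 0.0737]
tool_rot: [3.14, 0.001, 0.162]
force: [-0.1, -0.3, -0.9]
grip_width: 0.0294
```

```bash
python3 -c "
from h import *
rel([.6452,-.273,.058],9.5)"
```

```text
clk 6.75 pos [ 645.2 -272.8   73.7] rot [1.7991e+02 3.0000e-02 9.3000e+00] F [-0.1 -0.3 -0.9] w 29.4 q7 0.41
 shift mm [-0.   0.2 15.7] turn [ 0.09  0.03 -0.2 ]
```

>>> arm_command(
  targets=[
    [0,0,3,0,0,0],
    [0,0,3,0,0,0],
    [0,0,0,0,0,0],
  ],
)

```text
clock: 7.05
position: [0.6454, -0.2729, 0.0675]
tool_rot: [3.14, 0.0, 0.162]
force: [-0.9, 0.1, -0.7]
grip_width: 0.0298
```

```bash
python3 -c "
from h import *
rel([.6452,-.273,.058],9.5)"
```

```text
clk 7.05 pos [ 645.4 -272.9   67.5] rot [179.89   0.     9.29] F [-0.9  0.1 -0.7] w 29.8 q7 0.41
 shift mm [-0.2  0.1  9.5] turn [ 0.11  0.   -0.21]
```

8 mm in with no force. I continue.

>>> arm_command(
  targets=[
    [0,0,3,0,0,0],
    [0,0,3,0,0,0],
    [0,0,2,0,0,0],
    [0,0,0,0,0,0],
  ],
)

```text
clock: 7.45
position: [0.6453, -0.2729, 0.0587]
tool_rot: [3.14, 0.0, 0.162]
force: [0.1, -0.0, -1.0]
grip_width: 0.0298
```

```bash
python3 -c "
from h import *
rel([.6452,-.273,.058],9.5)"
```

```text
clk 7.45 pos [ 645.3 -272.9   58.7] rot [1.7989e+02 1.0000e-02 9.2900e+00] F [ 0.1 -0.  -1. ] w 29.8 q7 0.41
 shift mm [-0.1  0.   0.7] turn [ 0.11  0.01 -0.21]
```

>>> arm_command(
  targets=[
    [0,0,1.5,0,0,0],
    [0,0,1.5,0,0,0],
    [0,0,1,0,0,0],
  ],
)

```text
clock: 7.75
position: [0.6455, -0.273, 0.058]
tool_rot: [3.139, -0.0, 0.162]
force: [-4.9, 2.7, 9.6]
grip_width: 0.0297
```

>>> arm_command(
  targets=[
    [0,0,1.5,0,0,0],
    [0,0,2,0,0,0],
  ],
)

```text
clock: 7.95
position: [0.6455, -0.2731, 0.0579]
tool_rot: [3.139, -0.0, 0.161]
force: [-15.4, 6.6, 35.4]
grip_width: 0.0293
```

>>> arm_command(
  targets=[
    [0,0,0,0,0,0],
    [0,0,0,0,0,0],
    [0,0,0,0,0,0],
    [0,0,0,0,0,0],
    [0,0,0,0,0,0],
    [0,0,0,0,0,0],
  ],
  grip=70,
)

```text
clock: 8.55
position: [0.6459, -0.2732, 0.0585]
tool_rot: [3.139, -0.001, 0.161]
force: [0.1, -0.5, -0.3]
grip_width: 0.0599
```

>>> arm_command(
  targets=[
    [0,0,-15,0,0,0],
    [0,0,-30,0,0,0],
    [0,0,-40,0,0,0],
    [0,0,0,0,0,0],
  ],
)

```text
clock: 8.95
position: [0.6455, -0.2728, 0.1484]
tool_rot: [3.139, -0.001, 0.161]
force: [0.8, 0.3, 0.4]
grip_width: 0.0597
```

```bash
python3 - <<'E'
from h import *
rel([.6452,-.273,.058],9.5)
f=grab('wrist');save(f,'w4.png');C=cloud(f)
for zc,n in((.074,'top'),):
    m=(abs(C[:,:,2]-zc)<.006)&(np.hypot(C[:,:,0]-.645,C[:,:,1]+.2744)<.03)&(f['depth']>0)
    P=C[m];print(m.sum(),np.median(P,0),np.percentile(P[:,2],[5,95]),cv2.minAreaRect((P[:,:2]*1000).astype(np.float32)))
    A=np.c_[P[:,:2]-P[:,:2].mean(0),np.ones(len(P))];print('tilt',np.linalg.lstsq(A,P[:,2],rcond=None)[0].round(4))
m=(abs(C[:,:,2]-.032)<.005)&(np.hypot(C[:,:,0]-.645,C[:,:,1]+.25)<.06);print('block z',np.median(C[:,:,2][m]))
E
```

```text
clk 8.95 pos [ 645.5 -272.8  148.4] rot [ 1.7986e+02 -3.0000e-02  9.2500e+00] F [0.8 0.3 0.4] w 59.7 q7 0.42
 shift mm [-0.4 -0.1 90.4] turn [ 0.14 -0.03 -0.25]
1946 [ 0.64499209 -0.27283748  0.07415845] [0.07236147 0.07534526] ((645.1522216796875, -274.28936767578125), (29.975418090820312, 30.283493041992188), 9.254281997680664)
tilt [ 0.0037 -0.0317  0.074 ]
block z 0.03186534669597854
```

View pics/w4.png

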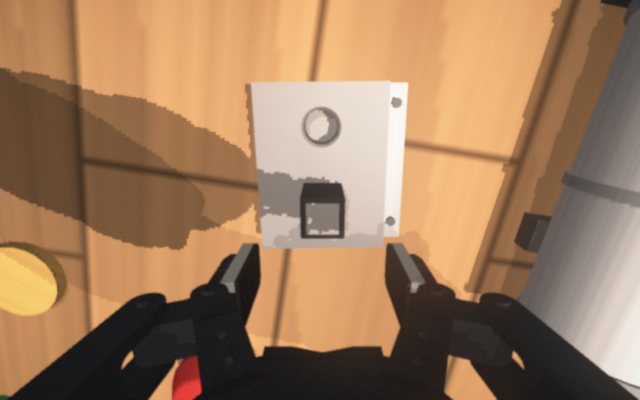

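Seated: the top is at z=.074 (=32+42), level, and centred on the socket. Now to the damper.

```bash
python3 - <<'E'
from h import *
import pickle
fs=pickle.load(open('f0.pkl','rb'))
for n in('side','scene'):
    f=fs[n];C=cloud(f);c=f['color'].astype(int);m=(f['depth']>0)&(c[:,:,0]>90)&(c[:,:,1]<60)&(C[:,:,1]>.25)&(C[:,:,2]>.01)&(C[:,:,2]<.07)&(C[:,:,0]<.9)
    print(n,'apple',m.sum(),np.median(C[m],0).round(3),C[m].min(0).round(3),C[m].max(0).round(3))
    m=(f['depth']>0)&(C[:,:,2]>.07)&(C[:,:,2]<.3)&(C[:,:,1]>.2)&(C[:,:,1]<.6)&(C[:,:,0]<.75)&(C[:,:,0]>.35)
    print('tall',m.sum(),np.percentile(C[m],[0,5,50,95,100],axis=0).round(3).tolist())
E
```

```text
side apple 772 [0.373 0.612 0.045] [0.284 0.406 0.01 ] [0.588 0.68  0.07 ]
tall 1355 [[0.352, 0.253, 0.07], [0.576, 0.558, 0.077], [0.641, 0.573, 0.139], [0.727, 0.596, 0.195], [0.747, 0.6, 0.201]]
scene apple 543 [0.552 0.451 0.047] [-2.335  0.41   0.01 ] [0.83  2.509 0.07 ]
tall 1689 [[0.353, 0.556, 0.07], [0.591, 0.562, 0.078], [0.672, 0.574, 0.142], [0.734, 0.596, 0.195], [0.749, 0.6, 0.201]]
```

>>> arm_command(
  targets=[
    [0,0,-25,0,0,0],
    [-1,-30,-20,0,0,0],
    [-3,-45,0,0,0,0],
    [-3,-45,0,0,0,0],
    [-3,-45,0,0,0,0],
    [-3,-45,0,0,0,0],
    [-3,-45,0,0,0,0],
    [-3,-45,0,0,0,0],
  ],
)

```text
clock: 9.8
position: [0.5741, 0.0235, 0.1919]
tool_rot: [3.138, 0.004, 0.151]
force: [1.2, 0.8, -1.2]
grip_width: 0.0598
```

```bash
python3 -c "
from h import *
rel([.528,.263,.14],9.3)"
```

```text
clk 9.8 pos [574.1  23.5 191.9] rot [179.82   0.2    8.65] F [ 1.2  0.8 -1.2] w 59.8 q7 -0.07
 shift mm [  -9.3 -243.8   51.1] turn [ 0.18  0.2  -0.64]
```

>>> arm_command(
  targets=[
    [-2,-45,0,0,0,0],
    [-2,-45,0,0,0,0],
    [-2,-45,0,0,0,0],
    [-2,-40,0,0,0,0],
    [0,-30,0,0,0,-4],
    [0,0,0,0,0,-8],
    [0,0,0,0,0,-8],
    [0,0,0,0,0,-8],
  ],
)

```text
clock: 10.6
position: [0.5274, 0.2417, 0.1913]
tool_rot: [-3.14, 0.006, 0.666]
force: [-0.5, -0.3, -1.2]
grip_width: 0.0597
```

>>> arm_command(
  targets=[
    [0,0,0,0,0,-8],
    [0,0,0,0,0,-8],
    [0,0,0,0,0,-8],
    [0,0,0,0,0,-8],
    [0,0,0,0,0,-6],
    [0,0,0,0,0,0],
  ],
  grip=70,
)

```text
clock: 11.2
position: [0.5261, 0.2411, 0.1907]
tool_rot: [-3.135, 0.005, 1.362]
force: [-0.7, 0.3, -0.4]
grip_width: 0.0597
```

```bash
python3 - <<'E'
from h import *
rel([.528,.263,.14],75)
f=grab('wrist');save(f,'w5.png');C=cloud(f)
m=(abs(C[:,:,2]-.10)<.006)&(np.hypot(C[:,:,0]-.528,C[:,:,1]-.263)<.04)&(f['depth']>0)
P=C[m];print(m.sum(),np.median(P,0),cv2.minEnclosingCircle((P[:,:2]*1000).astype(np.float32)))
E
```

```text
clk 11.2 pos [526.1 241.1 190.7] rot [-179.6     0.31   78.04] F [-0.7  0.3 -0.4] w 59.7 q7 0.57
 shift mm [22.1 -2.3 50.6] turn [-0.4   0.32  3.04]
482 [0.5271093  0.26889147 0.09971308] ((528.0538940429688, 268.9765319824219), 8.882749557495117)
```

View pics/w5.png

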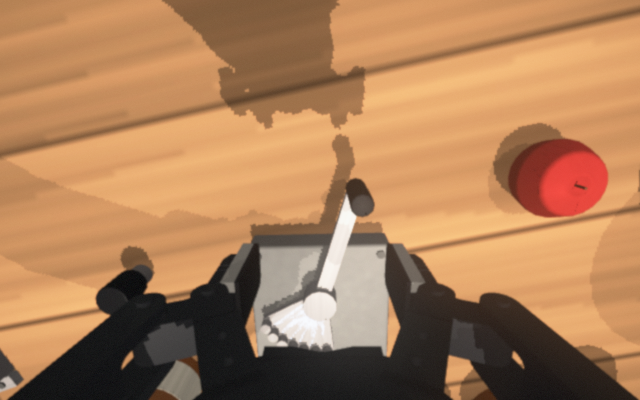

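The image shows the grip's top at (360,200), the lever hub at (320,306) and the apple at (560,178), well clear. The grip is 18 mm round with its centre at (.528,.269).

```bash
python3 - <<'E'
from h import *
f=grab('wrist');C=cloud(f)
print('hub',C[306,320].round(4),C[300:313:4,312:330:4,2].round(3).tolist())
zh=np.median(C[302:310,315:326,2])
m=(abs(C[:,:,2]-zh)<.004)&(np.hypot(C[:,:,0]-.63,C[:,:,1]-.212)<.03)&(f['depth']>0)
vv,uu=np.nonzero(m);q=onz(f,np.c_[uu,vv],zh);print(zh,m.sum(),cv2.minEnclosingCircle((q[:,:2]*1000).astype(np.float32)),np.median(q,0))
# arm direction
m=(abs(C[:,:,2]-.054)<.004)&(f['depth']>0)&(np.hypot(C[:,:,0]-.575,C[:,:,1]-.24)<.025)
P=C[m][:,:2];c=P.mean(0);w=np.linalg.svd(P-c,full_matrices=False)[2][0];print('arm',m.sum(),c.round(4),np.degrees(np.arctan2(w[1],w[0])))
m=(abs(C[:,:,2]-.034)<.003)&(f['depth']>0)&(np.hypot(C[:,:,0]-.63,C[:,:,1]-.21)<.1)
P=C[m];vv,uu=np.nonzero(m);q=onz(f,np.c_[uu,vv],.034);print('base',cv2.minAreaRect((q[:,:2]*1000).astype(np.float32)))
rel([.528,.2688,.078],70)
E
```

```text
hub [0.629  0.2158 0.0601] [[0.06, 0.06, 0.062, 0.06, 0.059], [0.06, 0.06, 0.06, 0.06, 0.059], [0.06, 0.06, 0.06, 0.06, 0.06], [0.06, 0.061, 0.061, 0.061, 0.061]]
0.05978665539317776 838 ((628.4086303710938, 215.78421020507812), 17.06772232055664) [0.62844897 0.21593325 0.05978666]
arm 810 [0.5762 0.2434] -27.482381365705155
base ((641.7640380859375, 213.3292694091797), (138.7119903564453, 126.96737670898438), 79.80170440673828)
clk 11.3 pos [526.1 241.2 190.7] rot [-179.61    0.31   77.73] F [0.4 0.2 1. ] w 59.8 q7 0.57
 shift mm [ 28.   -3.3 112.6] turn [-0.37  0.34  7.73]
```

>>> arm_command(
  targets=[
    [28,-3,0,-0.4,0.3,0],
    [0,0,20,0,0,0],
    [0,0,20,0,0,0],
    [0,0,0,0,0,0],
  ],
)

```text
clock: 11.7
position: [0.5295, 0.2701, 0.1501]
tool_rot: [3.14, -0.0, 1.343]
force: [-0.9, -0.2, 0.6]
grip_width: 0.0598
```

```bash
python3 -c "
from h import *
rel([.5275,.2688,.078],78)"
```

```text
clk 11.7 pos [529.5 270.1 150.1] rot [ 1.7989e+02 -1.0000e-02  7.6930e+01] F [-0.9 -0.2  0.6] w 59.8 q7 0.49
 shift mm [-1.7 -1.8 72.1] turn [ 0.11 -0.   -1.07]
```

>>> arm_command(
  targets=[
    [-1.5,-1.8,15,0,0,0],
    [0,0,20,0,0,0],
    [0,0,20,0,0,0],
    [0,0,15,0,0,0],
    [0,0,0,0,0,0],
  ],
)

```text
clock: 12.2
position: [0.5291, 0.2694, 0.0817]
tool_rot: [3.136, -0.001, 1.332]
force: [-0.1, -0.6, -0.1]
grip_width: 0.0599
```

```bash
python3 -c "
from h import *
rel([.5275,.2688,.078],78)"
```

```text
clk 12.2 pos [529.1 269.4  81.7] rot [ 1.797e+02 -7.000e-02  7.634e+01] F [-0.1 -0.6 -0.1] w 59.9 q7 0.43
 shift mm [-1.  -1.4  3.7] turn [ 0.3  -0.06 -1.66]
```

>>> arm_command(
  targets=[
    [-1,-1.5,2,0.3,0,0],
    [0,0,0,0,0,0],
    [0,0,0,0,0,0],
    [0,0,0,0,0,0],
    [0,0,0,0,0,0],
    [0,0,0,0,0,0],
    [0,0,0,0,0,0],
    [0,0,0,0,0,0],
  ],
  grip=0,
  grip_force=60,
)

```text
clock: 13.0
position: [0.5281, 0.2692, 0.0821]
tool_rot: [3.14, -0.003, 1.331]
force: [1.0, 1.2, -7.2]
grip_width: 0.0165
```

```bash
python3 -c "
from h import *
rel([.5275,.2688,.08],78)"
```

```text
clk 13.0 pos [528.1 269.2  82.1] rot [ 1.7994e+02 -1.5000e-01  7.6240e+01] F [ 1.   1.2 -7.2] w 16.5 q7 0.43
 shift mm [-0.6 -0.5  2.1] turn [ 0.07 -0.15 -1.76]
```

```bash
cat >> h.py <<'E'
Pv=np.array([.6285,.2155])
def lev():
    s=bot.observe();d=s['position'][:2]-Pv;th=np.degrees(np.arctan2(d[1],d[0]))%360
    y=np.degrees(s['tool_rot'][2])
    print('clk',round(s['clock'],2),'pos',(s['position']*1000).round(1),'yaw',y.round(1),'r',(np.hypot(*d)*1000).round(1),'joint',np.radians(th-152.4).round(3),'F',s['force'].round(1),'Ft',(s['force'][:2]@[-np.sin(np.radians(th)),np.cos(np.radians(th))]).round(1),'w',round(s['grip_width']*1000,1))
    t=np.radians(186.8);g=Pv+.115*np.array([np.cos(t),np.sin(t)])
    T=Ro.from_euler('xyz',s['tool_rot']).as_matrix();print(' to 0.6 tool shift',(T.T@(np.r_[g,.081]-s['position'])*1000).round(1))
E
python3 -c "
from h import *
lev()"
```

```text
clk 13.0 pos [528.1 269.2  82.1] yaw 76.2 r 113.8 joint -0.01 F [ 1.   1.2 -7.2] Ft -1.6 w 16.5
 to 0.6 tool shift [-68.7   2.6   0.9]
```

>>> arm_command(
  targets=[
    [-5.6,-1.2,0,0,0,-2.9],
    [-5.6,-1.2,0,0,0,-2.9],
    [-5.6,-1.2,0,0,0,-2.9],
    [-5.6,-1.2,0,0,0,-2.9],
  ],
)

```text
clock: 13.4
position: [0.5202, 0.2501, 0.0821]
tool_rot: [3.138, -0.006, 1.539]
force: [0.5, 2.1, -5.2]
grip_width: 0.0166
```

```bash
python3 -c "
from h import *
lev()"
```

```text
clk 13.4 pos [520.2 250.1  82.1] yaw 88.2 r 113.7 joint 0.172 F [ 0.5  2.1 -5.2] Ft -2.2 w 16.6
 to 0.6 tool shift [-48.4  -4.4   0.8]
```

>>> arm_command(
  targets=[
    [-5.6,-1.2,0,0,0,-2.9],
    [-5.6,-1.2,0,0,0,-2.9],
    [-5.6,-1.2,0,0,0,-2.9],
    [-5.6,-1.2,0,0,0,-2.9],
  ],
)

```text
clock: 13.8
position: [0.5155, 0.2278, 0.0821]
tool_rot: [3.138, -0.007, 1.748]
force: [-0.9, 1.7, -4.2]
grip_width: 0.0163
```

```bash
python3 -c "
from h import *
lev()"
```

```text
clk 13.8 pos [515.5 227.8  82.1] yaw 100.1 r 113.6 joint 0.373 F [-0.9  1.7 -4.2] Ft -1.6 w 16.3
 to 0.6 tool shift [-25.3  -5.8   0.9]
```

```bash
cat >> h.py <<'E'
def arm(name,save_=None):
    f=grab(name);C=cloud(f);c=f['color'].astype(int)
    d=C[:,:,:2]-Pv;r=np.hypot(d[:,:,0],d[:,:,1])
    th=np.degrees(np.arctan2(d[:,:,1],d[:,:,0]))%360
    m=(abs(C[:,:,2]-.054)<.0035)&(f['depth']>0)&(r>.03)&(r<.1)&(th>130)&(th<220)
    P=d[m]
    if len(P)<8: print(name,len(P));return
    print(name,m.sum(),'arm joint', np.radians(np.median(th[m])-152.4).round(3),'pct',np.radians(np.percentile(th[m],[5,95])-152.4).round(2),'rmax',r[m].max().round(3))
    if save_: save(f,save_)
E
python3 - <<'E'
from h import *
arm('wrist','w6.png');arm('scene');arm('side');lev()
E
```

```text
wrist 406 arm joint 0.311 pct [0.26 0.36] rmax 0.075
scene 78 arm joint 0.438 pct [0.28 0.58] rmax 0.099
side 71 arm joint 0.433 pct [0.28 0.54] rmax 0.1
clk 13.95 pos [515.5 227.3  82.1] yaw 99.9 r 113.6 joint 0.378 F [-3.3 -2.3 -0.9] Ft 2.6 w 16.7
 to 0.6 tool shift [-24.8  -5.6   0.9]
```

View pics/w6.png

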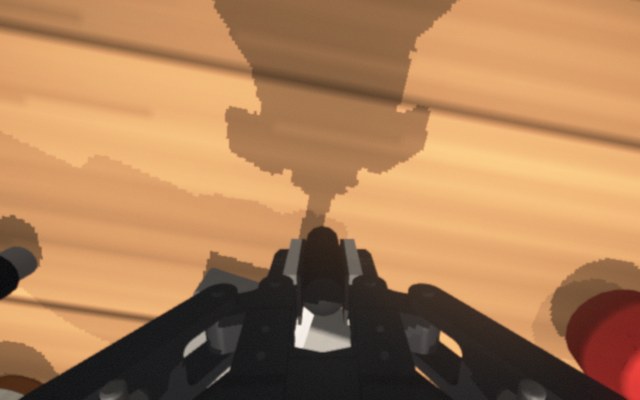

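The image shows the black grip held between the pads at (322,260) and turning with the tool. The cameras also put the arm near 0.4. I go on.

>>> arm_command(
  targets=[
    [-5.6,-1.2,0,0,0,-2.9],
    [-5.6,-1.2,0,0,0,-2.9],
    [-5.6,-1.2,0,0,0,-2.9],
    [-3,-0.6,0,0,0,-1.5],
  ],
)

```text
clock: 14.35
position: [0.5156, 0.2122, 0.0821]
tool_rot: [3.134, -0.011, 1.926]
force: [-3.3, 4.9, -5.4]
grip_width: 0.017
```

```bash
python3 -c "
from h import *
lev()"
```

```text
clk 14.35 pos [515.6 212.2  82.1] yaw 110.3 r 113.0 joint 0.511 F [-3.3  4.9 -5.4] Ft -5.0 w 17.0
 to 0.6 tool shift [-9.2 -4.8  1. ]
```

>>> arm_command(
  targets=[
    [-4.2,-1.2,0,0,0,-2],
    [-4.2,-1.2,0,0,0,-2],
    [0,0,0,0,0,0],
  ],
)

```text
clock: 14.65
position: [0.5159, 0.2054, 0.0821]
tool_rot: [3.133, -0.012, 1.995]
force: [-0.4, -0.3, -4.3]
grip_width: 0.0163
```

```bash
python3 -c "
from h import *
lev()"
```

```text
clk 14.65 pos [515.9 205.4  82.1] yaw 114.3 r 113.0 joint 0.571 F [-0.4 -0.3 -4.3] Ft 0.3 w 16.3
 to 0.6 tool shift [-2.6 -2.9  1. ]
```

>>> arm_command(
  targets=[
    [-2.5,-0.5,0,0,0,-1],
    [0,0,0,0,0,0],
    [0,0,0,0,0,0],
    [0,0,0,0,0,0],
    [0,0,0,0,0,0],
  ],
)

```text
clock: 15.15
position: [0.5161, 0.2038, 0.0821]
tool_rot: [3.134, -0.012, 2.009]
force: [-2.5, 0.7, -4.4]
grip_width: 0.0163
```

```bash
python3 - <<'E'
from h import *
lev()
f=grab('scene');C=cloud(f);c=f['color']
a=cv2.resize(c[120:230,320:460],None,fx=5,fy=5,interpolation=cv2.INTER_CUBIC);cv2.imwrite('pics/s7.png',a[:,:,::-1])
arm('scene');arm('side')
for n in('scene','side'):
    f=grab(n);C=cloud(f);mx=f['color'].max(2)
    m=(mx<70)&(f['depth']>0)&(C[:,:,2]>.056)&(C[:,:,2]<.1)&(np.hypot(C[:,:,0]-.515,C[:,:,1]-.203)<.04);print(n,m.sum(),np.median(C[m],0) if m.any() else '')
lev()
E
```

```text
clk 15.15 pos [516.1 203.8  82.1] yaw 115.1 r 113.0 joint 0.585 F [-2.5  0.7 -4.4] Ft -1.0 w 16.3
 to 0.6 tool shift [-1.  -2.4  1. ]
scene 79 arm joint 0.637 pct [0.47 0.82] rmax 0.1
side 62 arm joint 0.642 pct [0.5  0.79] rmax 0.099
scene 37 [0.52468603 0.18579734 0.08510416]
side 73 [0.51148843 0.19786915 0.08677588]
clk 15.4 pos [516.1 203.8  82.1] yaw 115.1 r 113.0 joint 0.586 F [-2.9  0.6 -4.2] Ft -0.9 w 16.7
 to 0.6 tool shift [-1.  -2.4  1.1]
```

View pics/s7.png

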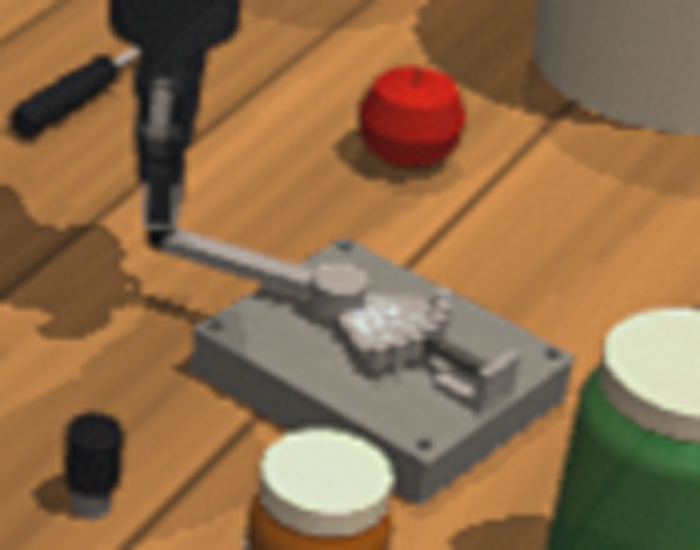

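>>> arm_command(
  targets=[
    [-0.5,0,0,0,0,0],
    [0,0,0,0,0,0],
    [0,0,0,0,0,0],
    [0,0,0,0,0,0],
    [0,0,0,0,0,0],
    [0,0,0,0,0,0],
    [0,0,0,0,0,0],
    [0,0,0,0,0,0],
  ],
)

```text
clock: 16.2
position: [0.5161, 0.2036, 0.0821]
tool_rot: [3.134, -0.013, 2.01]
force: [-2.3, 2.1, -4.3]
grip_width: 0.0165
```

```bash
python3 - <<'E'
import h,pickle
from h import *
lev();arm('side');arm('scene')
f=grab('scene');C=cloud(f);m=(abs(C[:,:,2]-.074)<.004)&(np.hypot(C[:,:,0]-.645,C[:,:,1]+.274)<.03);print('relay top',m.sum(),np.median(C[m],0))
fs=pickle.load(open('f0.pkl','rb'));h.grab=lambda n:fs[n]
print('at rest:');arm('side');arm('scene')
E
```

```text
clk 16.2 pos [516.1 203.6  82.1] yaw 115.2 r 113.0 joint 0.587 F [-2.3  2.1 -4.3] Ft -2.3 w 16.5
 to 0.6 tool shift [-0.8 -2.4  1.1]
side 55 arm joint 0.648 pct [0.51 0.8 ] rmax 0.099
scene 79 arm joint 0.631 pct [0.5  0.78] rmax 0.099
relay top 170 [ 0.64667844 -0.27652514  0.07407676]
at rest:
side 69 arm joint 0.025 pct [-0.11  0.19] rmax 0.1
scene 68 arm joint 0.018 pct [-0.12  0.13] rmax 0.099
```

```bash
python3 -c "
from h import *
bot.job_done();lev()"
```

```text
the job is handed in; nothing more can be done
the job is handed in; nothing more can be done
```

The relay is plugged fully home in the square socket. The damper lever is held at its third click, and the job was handed in at about 16.3 s with the gripper still closed on the grip.

- **Relay:** it slid in with no resistance until the shoulder met the block. A last press gave about 35 N upward and 17 N sideways at the wrist, under the limits. After I let go, its top was at z = 74 mm, exactly the expected height. It was level within about 2° and centred within 1 mm. A later look still showed the top at 74 mm.
- **Lever:** I swung it in small steps without going past the third click. From rest it had moved 0.597 rad by the tool's path, 0.61 by the scene camera and 0.62 by the side camera. The notch is at 0.6 and the next crest at 0.7. It stayed steady for the last second before hand-in.
- **Disagreements:**
  - The sideways force at the grip mostly read only 1–5 N, below the 6–8 N stated for the spring. The pictures show the lever following the tool, so I did not pursue it.
  - The grip's distance from the pivot came out as 113 mm rather than 115 mm, within the calibration error.
- **Other objects:** I did not see the arm touch or move any of them, but I did not re-measure each one at the end.

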